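# Check the spring return of a mirror tilt mount

## Robot

A 7-joint arm with a two-finger parallel gripper is mounted at the origin on the work surface; the furniture and walls round the work are solid. World frame = base frame: x ahead of the robot, y to its left, z up, the work surface at z = 0. Lengths are in m, angles in rad, forces in N, time in s.
With the tool pointing down it reaches from about 0.4 to 0.925 m from the base axis. Payload 4.1 kg.
Tool frame: the origin (TCP) lies between the finger pads; the fingertips stand 25 mm ahead of it and the grasp point (between the pads) lies 6 mm ahead of it; y points along the fingers, x is the direction in which the jaws open and shut, and the axes are right-handed (so a half turn about y gives the same grasp; the last joint's range is limited). The gripper opens to 85 mm and grips with 20 to 120 N. Pads are 22 mm wide; open, the fingers measure 114 mm over their backs; the gripper's body (76 mm by 85 mm) begins 54 mm behind the grasp point. The pads swing forward as they close: fully open they stand 13 mm farther back than shut.
Start: joints at [1.063, 0.398, 0.045, 1.537, -0.019, 1.207, -0.051], TCP at [0.258, -0.596, 0.256] pointing down, gripper open.
Joint ranges: [-2.82, 2.82], [-0.49, 2.23], [-1.37, 1.46], [0, 2.46], [-1.36, 4.5], [0.23, 2], [-2.94, 2.94]. Speed limits (rad/s): [2.57, 2.57, 3.14, 3.14, 3.14, 3.14, 3.14].

## Interface

Orientations are given as a unit quaternion [x, y, z, w].
In Python, from station import get_state, snapshot, hand_in gives the robot as it stands.
- The arm moves only by the shell command python3 -m jog 'ROWS' [OPENING] [FORCE]. ROWS is JSON, a list of rows, each an object with "dp": the shift along the world's x, y, z in mm, a list of three; "twist": the turn, a rotation vector about the world's x, y, z in rad, a list of three. A call has exactly 5 rows; each row shifts and turns the commanded pose from where the row before left it; what a row does not reach is not made up. A row lasts 1/8 s, in which the tool goes at most 62.5 mm and 10.7 degrees, less where a joint would pass 70% of its speed; a pose out of reach is approached as far as the arm can. A call is refused whole if a number of a shift passes 62.5 or a number of a turn 0.188, either way. A call with a gripper value outside its range is refused whole. OPENING is the closure, from -1 (fully open) to 1 (shut), set as the call begins (- or left out, the last holds). The fingers move at their own pace and stop on an object; FORCE is the grip in N (left out, the last holds). Time passes only in rows, so rows that do not move let the fingers close, or fill a call up. It gives the time, the measured TCP pose, the force and the opening at its end, in the units of the state.
- get_state(): the state, without advancing time (a new reading comes with each control period).
- snapshot(name): name is "scene" or "top"; returns a dict with "img" (480x640x3 uint8, blue, green, red), "intrinsics" (3x3 intrinsics, pixels), "k1" (the pictures are not rectified: a ray, as slopes to the right and down, at radius r is drawn at 1 + k1 r^2 times it, then the intrinsics apply), "world_from_camera" (4x4, takes a point from camera to world coordinates). Camera axes: x right, y up, looking along -z (the intrinsics and any distortion apply to the point x, -y, -z); pixel columns grow to the right and rows downward; lengths in m; the calibration is good to about 2 mm. A picture is of the moment at which its call begins. There is no depth.
- hand_in(): hands the job in, once; it reports no verdict.
The state is a dict: "clock": time; "q": joint angles; "joint_velocities": joint speeds; "effort": joint torques, N m; "tool_pos": TCP position; "tool_rot": TCP orientation; "ft_force": force on the tool from outside, world axes, zero at the start; "wrist_torque": the same for the moment, N m; "opening": finger opening in m.
Only numpy, scipy, OpenCV 4.12 (cv2) and the standard library are available. Lean on these libraries where they do the work, as an engineer would, in place of code of your own. Each camera call takes 0.05 s, during which the arm holds its last target. There are 200 camera calls.

## Task

Check the spring of the mirror tilt mount: gently press the blue pad on the corner of its plate down with the fingertips until the red pointer stands at the yellow mark, keep it there for about a second, and let the plate spring fully back up. Then press the pad again until the pointer stands at the lower, green mark, keep it there for about a second, let the plate spring fully back and move clear. Do not touch the mirror or the pointer, never press the pointer clearly past the green mark, and do not pick up, push or knock over anything else on the bench.

Things in the scene. Friction and masses are not known exactly. Their poses are not given: they have to be found in the camera images.
- mount: Mirror tilt mount, screwed down: dark steel base 110 x 250 x 14 mm, from 115 mm on +y to 135 mm on -y of its origin, which lies on the bench. Its y axis runs from the scale towards the hinge, z up; its -x side faces the robot, yaw within 0.3 rad. White scale plate at the -y end, 40 mm wide, 97 mm high; hinge cheeks at the +y end, 82 mm high
- tilt_plate (a joint): Angle (rad) of the sprung aluminium plate, 86 x 122 x 8 mm: 0 = level, at rest; grows as the pad is pressed down; stop at 0.26. Hinge axis along the mount's x, 90 mm to +y of its origin, 70 mm above the bench. About 2 N on the pad starts it, about 8 N at 0.26; let go, it swings back to 0 by itself
- pad_top (a point): Middle of the top of the blue press pad (low dome, 30 mm across, 12 mm proud of the plate) on the plate's corner towards robot and scale. At rest 86 mm above the bench, 24 mm to -x and 5 mm to -y of the mount's origin, 95 mm from the hinge axis. Sinks 0.95 mm per 0.01 rad (the rules call the pad tilt_plate_c2)
- pointer_tip (a point): Tip of the red pointer (5 mm high) that sticks out from the plate towards -y, in front of the scale plate; 200 mm from the hinge axis, 24 mm to +x and 110 mm to -y of the mount's origin; at rest 70 mm above the bench. Sinks 2 mm per 0.01 rad, 2.1 times as far as the pad
- mirror (a point): Middle of the round mirror's face, 50 mm across in a black cell, 42 mm from the hinge axis, 77 mm above the bench at rest; the cell begins 36 mm from the pad's middle. Do not touch the mirror, nor the pointer (a bar 6 mm wide, 92 mm long from its tip back to the plate); the rules call them tilt_plate_c1 and c3, c4
- mark_yellow (a point): Yellow mark: height of the middle of the yellow clip's line (5 mm thick) on the white scale plate, the upper mark, 9 to 22 mm below the pointer's rest height. The pointer is at the mark when pointer_tip and this point have the same height. The clip stays where it is
- mark_green (a point): Green mark: the same for the green clip, the lower mark, 30 to 42 mm below the pointer's rest height
- sample_vial: Clear vial with white cap, 27 mm across, 60 mm high, loose, beside the mount on the robot's side, towards its hinge end; origin under its middle. Leave alone
- small_beaker: Glass beaker, 44 x 51 x 61 mm, loose, beside the mount on the robot's side, towards its scale end; origin under its middle. Leave alone
- amber_vial: Small amber vial with a red cap, 12 mm across, 33 mm high, loose, to the right of the mount. Leave alone

How it is judged:
On the way, in this order (a step that is already met when the one before it is completed fails the run):
1. the pointer is kept at the yellow mark by a press on the pad (z of pointer_tip in the frame of mark_yellow between -0.004 and 0.004 m and contact force between the fingers and tilt_plate_c2 above 0.5 N), for 0.5 s.
2. the plate is let go and springs fully back (value of joint tilt_plate below 0.01 rad and contact force between the fingers and tilt_plate_c2 below 0.1 N), for 0.2 s.
3. the pointer is kept at the green mark by a press on the pad (z of pointer_tip in the frame of mark_green between -0.004 and 0.004 m and contact force between the fingers and tilt_plate_c2 above 0.5 N), for 0.5 s.
At the end, for the whole second after the job is handed in: The pointer was kept within 4 mm of the yellow mark for 0.5 s, the plate let fully back, then kept within 4 mm of the green mark for 0.5 s; at the end the plate is at rest below 0.01 rad, the clips within 3 mm and the vial and beaker within 20 mm of where they were (value of joint tilt_plate below 0.01 rad and velocity of joint tilt_plate between -0.05 and 0.05 rad/s and distance of each of sample_vial, small_beaker from where it was at the start of the episode below 0.02 m and distance of each of mark_yellow, mark_green from where it was at the start of the episode below 0.003 m); the robot touches nothing.
It fails at once if the pointer is pressed more than 7 mm past the green mark (z of pointer_tip in the frame of mark_green below -0.007 m).
It fails at once if the mirror or the pointer is touched (contact force between any of the arm, the fingers and tilt_plate_c1 above 0.5 N or contact force between any of the arm, the fingers and tilt_plate_c3 above 0.5 N or contact force between any of the arm, the fingers and tilt_plate_c4 above 0.5 N).
It fails at once if the mount is pushed with more than 25 N (contact force between any of the arm, the fingers and mount above 25 N).
It fails at once if something that stands around is shifted or picked up (more than 20 mm) or tipped over (distance of any of sample_vial, small_beaker, amber_vial from where it was at the start of the episode above 0.02 m or angle between any of sample_vial, small_beaker, amber_vial's own z axis and vertical above 0.5 rad).
It also fails if it takes over 48 s, if anything falls off the work surface, if the arm or the gripper's body presses on something with over 40 N, if the wrist force passes 120 N, or if a joint passes its speed limit or range.

## Working session

There is one attempt and no reset: what is moved stays moved. The work goes in short steps, Python scripts to look and compute and a shell command to move; the robot and the scene stay as the last step left them, time stands still between calls to the robot, and variables do not carry over. Pictures are saved under pics/ and viewed, about 8 in all and at most 12, crops included, and the job is handed in when it is done.

```bash
mkdir -p pics; cat > h.py <<'E'
import numpy as np, cv2
from station import get_state, snapshot, hand_in
def grab(n,f=None):
    s=snapshot(n)
    if f: cv2.imwrite('pics/'+f,s['img'])
    return s
def ray(s,u,v):
    K=np.array(s['intrinsics']);T=np.array(s['world_from_camera'])
    p=cv2.undistortPoints(np.array([[[u,v]]],float),K,np.array([s['k1'],0,0,0,0.]))[0,0]
    d=T[:3,:3]@np.array([p[0],-p[1],-1]);return T[:3,3],d/np.linalg.norm(d)
def onz(s,u,v,z):
    o,d=ray(s,u,v);return o+d*(z-o[2])/d[2]
def proj(s,P):
    K=np.array(s['intrinsics']);T=np.array(s['world_from_camera'])
    c=T[:3,:3].T@(np.array(P)-T[:3,3]);x=c[0]/-c[2];y=-c[1]/-c[2];f=1+s['k1']*(x*x+y*y)
    return K[0,0]*x*f+K[0,2],K[1,1]*y*f+K[1,2]
def tri(s1,p1,s2,p2):
    o1,d1=ray(s1,*p1);o2,d2=ray(s2,*p2)
    t=np.linalg.lstsq(np.c_[d1,-d2],o2-o1,rcond=None)[0]
    a,b=o1+t[0]*d1,o2+t[1]*d2;return (a+b)/2,np.linalg.norm(a-b)
E
python3 - <<'E'
from h import *
for n in('scene','top'):
    s=grab(n,n+'0.png');print(n,np.round(s['world_from_camera'],3).tolist(),np.round(s['intrinsics'],1).tolist(),s['k1'])
st=get_state();print(st['clock'],st['tool_pos'],st['tool_rot'],st['ft_force'],st['opening'])
E
```

```text
scene [[0.429, 0.329, -0.841, -0.419], [-0.903, 0.146, -0.403, -0.477], [-0.01, 0.933, 0.36, 0.47], [0.0, 0.0, 0.0, 1.0]] [[559.3, 0.0, 323.6], [0.0, 559.3, 237.8], [0.0, 0.0, 1.0]] 0.029985986589272366
top [[-0.021, 0.996, -0.087, 0.371], [-1.0, -0.023, -0.02, -0.067], [-0.022, 0.087, 0.996, 0.993], [0.0, 0.0, 0.0, 1.0]] [[559.0, 0.0, 318.2], [0.0, 559.0, 224.5], [0.0, 0.0, 1.0]] -0.09500813313951786
0.1 [ 0.25821716 -0.59593695  0.25537226] [-0.59079023  0.38860757 -0.38752377  0.59141897] [0.44157737 0.51366737 0.41965368] 0.08548602053739594
```

View pics/scene0.png

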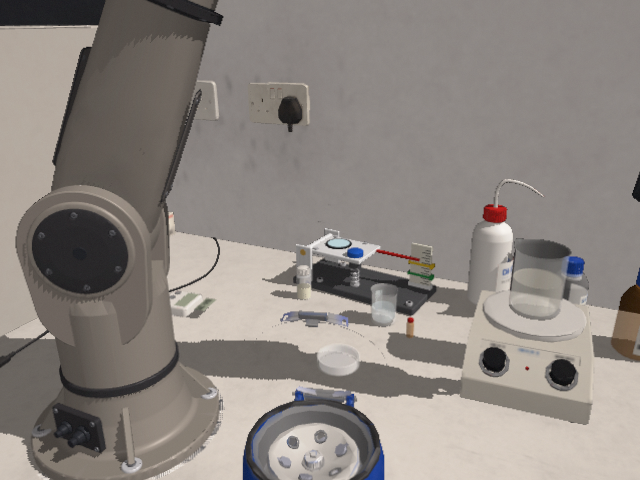

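View pics/top0.png

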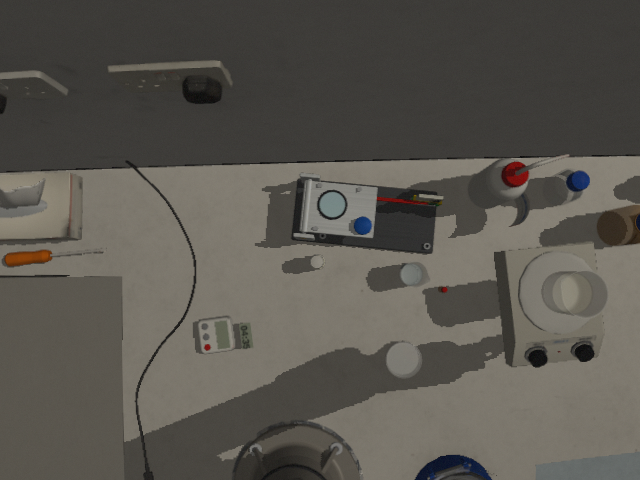

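The scene view shows the mount, with the pad at (355,252), pointer at (400,255) and clips at about (422,264) yellow and (422,275) green. The top view has the pad at (363,226), the sample vial at (316,262), beaker at (411,273) and amber vial at (444,289).

```bash
python3 - <<'E'
from h import *
s=grab('scene');t=grab('top')
def blob(im,lo,hi,box):
    x0,y0,x1,y1=box;h=cv2.cvtColor(im[y0:y1,x0:x1],cv2.COLOR_BGR2HSV)
    m=cv2.inRange(h,lo,hi);n,l,st,c=cv2.connectedComponentsWithStats(m)
    return [(np.round(c[i]+[x0,y0],1).tolist(),(st[i]+[x0,y0,0,0,0]).tolist()) for i in range(1,n) if st[i,4]>4]
for k,lo,hi in(('blue',(105,120,40),(125,255,255)),('yel',(22,120,80),(35,255,255)),('grn',(40,80,40),(85,255,255)),('red',(0,150,80),(6,255,255))):
    print(k,'S',blob(s['img'],lo,hi,(290,220,450,320)));print(k,'T',blob(t['img'],lo,hi,(280,160,450,260)))
T=cv2.resize(t['img'][160:310,280:480],None,fx=4,fy=4,interpolation=cv2.INTER_CUBIC)
S=cv2.resize(s['img'][220:340,285:445],None,fx=5,fy=5,interpolation=cv2.INTER_CUBIC)
cv2.imwrite('pics/s1.png',S);cv2.imwrite('pics/t1.png',T)
P=onz(t,363,226,.083);print('pad',P)
for n,u,v,z in(('vial',316,261,.06),('beaker',411,272,.06),('amber',444,289,.033)):print(n,onz(t,u,v,z))
E
```

```text
blue S [([354.8, 252.5], [347, 248, 16, 10, 135])]
blue T [([362.2, 225.2], [354, 217, 17, 18, 241])]
yel S [([423.1, 264.4], [409, 261, 26, 9, 76])]
yel T []
grn S [([421.7, 275.1], [408, 270, 26, 10, 66])]
grn T [([436.8, 204.6], [436, 204, 3, 2, 5])]
red S [([397.5, 255.0], [377, 250, 42, 11, 97]), ([410.0, 318.5], [408, 318, 5, 2, 10])]
red T [([393.0, 199.7], [377, 197, 37, 7, 100]), ([420.3, 202.8], [415, 202, 12, 2, 13])]
pad [ 0.44629757 -0.12228121  0.083     ]
vial [ 0.3914925 -0.0438017  0.06     ]
beaker [ 0.36962754 -0.20138036  0.06      ]
amber [ 0.33922777 -0.26086758  0.033     ]
```

View pics/s1.png

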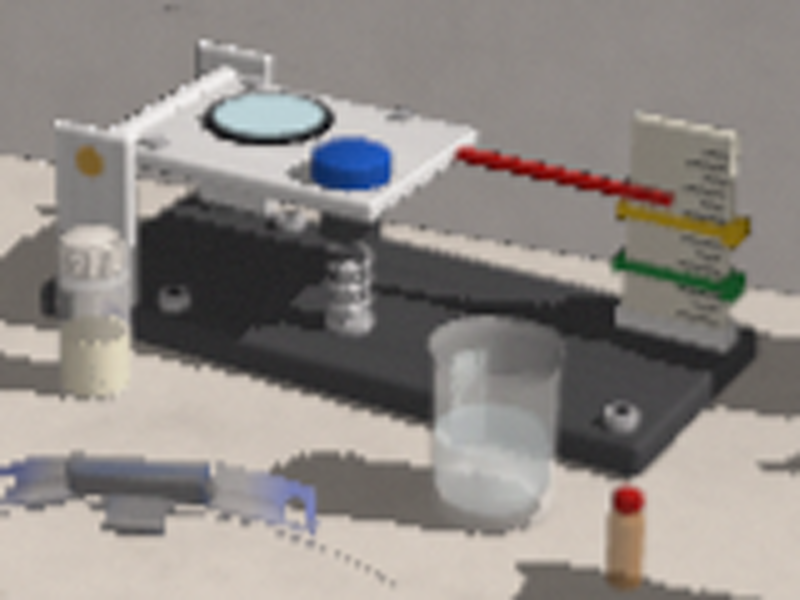

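View pics/t1.png

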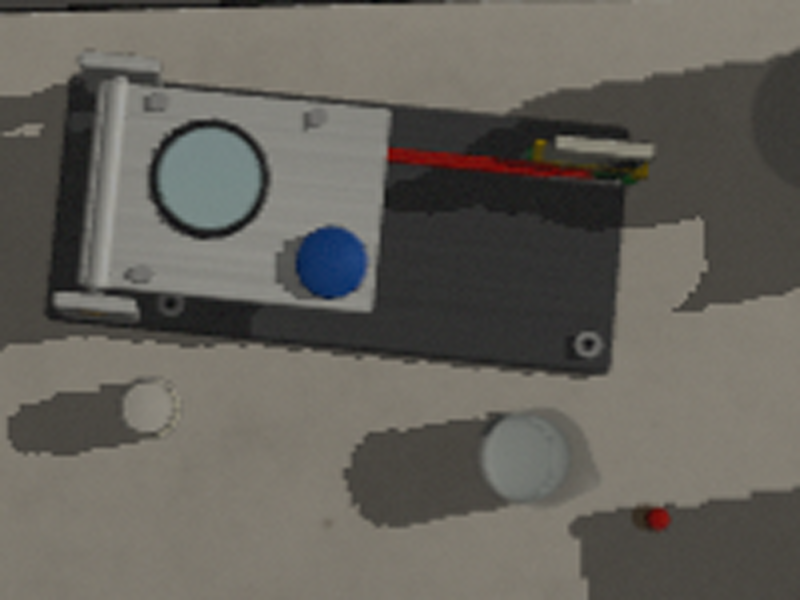

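The crops show the pad, mirror, pointer and both clips clearly. The pointer tip is about crop (672,198), which is scene px (419.4,259.6). Next I compute the mount frame, the mark heights and the obstacle heights.

```bash
python3 - <<'E'
from h import *
from scipy.spatial.transform import Rotation as R
s=grab('scene');t=grab('top')
print(R.from_quat(get_state()['tool_rot']).as_matrix().round(3))
a=onz(t,377.5,198.5,.07);b=onz(t,427.5,203.8,.07);d=a-b;yaw=np.arctan2(-d[0],d[1]);print('ptr',a,b,'yaw',yaw)
pt,e=tri(s,(354.8,251.5),t,(362.3,225.5));print('pad tri',pt,e)
c,sn=np.cos(yaw),np.sin(yaw);Rm=np.array([[c,-sn,0],[sn,c,0],[0,0,1]])
pad=onz(t,362.5,225.8,.084);O=pad-Rm@[-.024,-.005,0];O[2]=0;print('O',O)
w=lambda p:O+Rm@np.array(p)
for n,p in(('pad',(-.024,-.005,.086)),('tip',(.024,-.11,.07)),('mir',(0,.048,.077)),('padbase',(-.024,-.005,.074))):print(n,np.round(w(p),4),'S',np.round(proj(s,w(p)),1),'T',np.round(proj(t,w(p)),1))
def onx(u,v,mx):
    o,dd=ray(s,u,v);n=Rm[:,0];k=((w((mx,0,0))-o)@n)/(dd@n);return (Rm.T@(o+k*dd-O))
img=s['img']
for mx in(.024,.030):
  print(mx,'tip',onx(419.2,259.6,mx).round(4),'yel',onx(421.5,264.2,mx).round(4),'grn',onx(421.5,274.6,mx).round(4))
# clip band centres per column
h=cv2.cvtColor(img,cv2.COLOR_BGR2HSV)
for nm,lo,hi,r in(('y',(18,90,60),(38,255,255),(255,275)),('g',(40,70,30),(85,255,255),(266,285)),('r',(0,120,60),(10,255,255),(245,265))):
  m=cv2.inRange(h,lo,hi)[r[0]:r[1]]
  print(nm,[(u,*(np.nonzero(m[:,u])[0][[0,-1]]+r[0]).tolist()) for u in range(404,438,2) if m[:,u].any()])
print('TCP S',proj(s,get_state()['tool_pos']))
print('beaker top',[onz(s,540,245,z).round(2) for z in(.15,.2,.25)],onz(t,575,293,.2).round(2))
print('bottle',onz(t,515,173,.2).round(2))
E
```

```text
[[ 0.398 -0.     0.918]
 [-0.918  0.001  0.398]
 [-0.001 -1.    -0.   ]]
ptr [ 0.49268663 -0.14847857  0.07      ] [ 0.48191    -0.23137241  0.07      ] yaw -0.12928011239329384
pad tri [ 0.44766403 -0.12221701  0.0823013 ] 0.0022187851822305688
O [ 0.4710047  -0.11955101  0.        ]
pad [ 0.4466 -0.1214  0.086 ] S [353.6 249.8] T [362.6 225.7]
tip [ 0.4806 -0.2317  0.07  ] S [418. 261.] T [427.7 204.6]
mir [ 0.4772 -0.072   0.077 ] S [335.5 244.5] T [331.7 208.3]
padbase [ 0.4466 -0.1214  0.074 ] S [353.5 255.9] T [362.2 226.3]
0.024 tip [ 0.024  -0.1122  0.0733] yel [ 0.024  -0.117   0.0654] grn [ 0.024  -0.1181  0.0453]
0.03 tip [ 0.03   -0.1097  0.0705] yel [ 0.03   -0.1146  0.0626] grn [ 0.03   -0.1157  0.0424]
y [(408, 261, 263), (410, 260, 263), (412, 261, 263), (414, 262, 263), (416, 262, 264), (418, 262, 264), (420, 263, 265), (422, 263, 265), (424, 264, 266), (426, 264, 266), (428, 265, 267), (430, 264, 269), (432, 263, 268), (434, 264, 266)]
g [(408, 271, 273), (410, 272, 273), (412, 273, 274), (414, 273, 274), (416, 274, 275), (418, 274, 275), (420, 274, 276), (422, 275, 276), (424, 275, 277), (426, 276, 277), (428, 276, 277), (430, 275, 279), (432, 275, 278)]
r [(404, 255, 257), (406, 256, 258), (408, 256, 258), (410, 257, 259), (412, 257, 259), (414, 258, 259), (416, 258, 260), (418, 259, 260)]
TCP S (np.float64(703.0658577279683), np.float64(232.42593422725287))
beaker top [array([ 0.44, -0.43,  0.15]), array([ 0.3 , -0.44,  0.2 ]), array([ 0.17, -0.45,  0.25])] [ 0.33 -0.42  0.2 ]
bottle [ 0.51 -0.34  0.2 ]
```

```bash
python3 -m jog '[{"dp":[0,0,50],"twist":[0,0,0]},{"dp":[0,0,50],"twist":[0,0,0]},{"dp":[0,0,50],"twist":[0,0,0]},{"dp":[20,40,0],"twist":[0,0,0.1]},{"dp":[20,50,0],"twist":[0,0,0.1]}]' 1 20
python3 -m jog '[{"dp":[20,50,0],"twist":[0,0,0.1]},{"dp":[20,50,0],"twist":[0,0,0.1]},{"dp":[20,50,0],"twist":[0,0,0.1]},{"dp":[20,50,0],"twist":[0,0,0.1]},{"dp":[20,50,0],"twist":[0,0,0.1]}]'
python3 -m jog '[{"dp":[20,50,0],"twist":[0,0,0.1]},{"dp":[20,50,0],"twist":[0,0,0.1]},{"dp":[6,30,0],"twist":[0,0,0.13]},{"dp":[0,0,0],"twist":[0,0,0]},{"dp":[0,0,0],"twist":[0,0,0]}]'
python3 - <<'E'
from h import *
from scipy.spatial.transform import Rotation as R
st=get_state();print(st['clock'],st['tool_pos'],R.from_quat(st['tool_rot']).as_matrix().round(3),st['ft_force'],st['opening'])
s=grab('scene');t=grab('top')
O=np.array([.471,-.1196,0]);yaw=-.129;c,sn=np.cos(yaw),np.sin(yaw);Rm=np.array([[c,-sn,0],[sn,c,0],[0,0,1]])
for q in((419,198.5),(442.5,199.5),(419,194.5),(442.5,195.5)):print((Rm.T@(onz(t,*q,.097)-O)).round(4))
S=cv2.resize(s['img'][220:300,290:450],None,fx=5,fy=5,interpolation=cv2.INTER_CUBIC);T=cv2.resize(t['img'][185:215,365:455],None,fx=8,fy=8,interpolation=cv2.INTER_CUBIC)
T=T[:,:800] if T.shape[1]>800 else T
T=np.pad(T,((0,0),(0,800-T.shape[1]),(0,0)))if T.shape[1]<800 else T
cv2.imwrite('pics/c2.png',np.vstack([S,T[:200]]))
E
```

```text
clock: 0.92
tool_pos: [0.2986, -0.5063, 0.4067]
tool_rot: [0.627, -0.326, 0.327, -0.627]
ft_force: [0.7, 0.6, -0.8]
opening: 0.0003
clock: 1.55
tool_pos: [0.3988, -0.2547, 0.4065]
tool_rot: [0.689, -0.161, 0.161, -0.688]
ft_force: [-0.1, -0.3, -0.0]
opening: -0.0001
clock: 2.17
tool_pos: [0.4441, -0.1277, 0.4063]
tool_rot: [0.706, -0.048, 0.048, -0.705]
ft_force: [0.1, -0.1, -0.6]
opening: -0.0
2.175 [ 0.44405988 -0.12765838  0.40633527] [[ 0.991 -0.     0.134]
 [-0.134 -0.001  0.991]
 [ 0.    -1.    -0.001]] [ 0.05211921 -0.10743846 -0.56146085] -6.2290530012766396e-06
[ 0.0285 -0.0906  0.097 ]
[ 0.0309 -0.1287  0.097 ]
[ 0.035  -0.0901  0.097 ]
[ 0.0374 -0.1281  0.097 ]
```

View pics/c2.png

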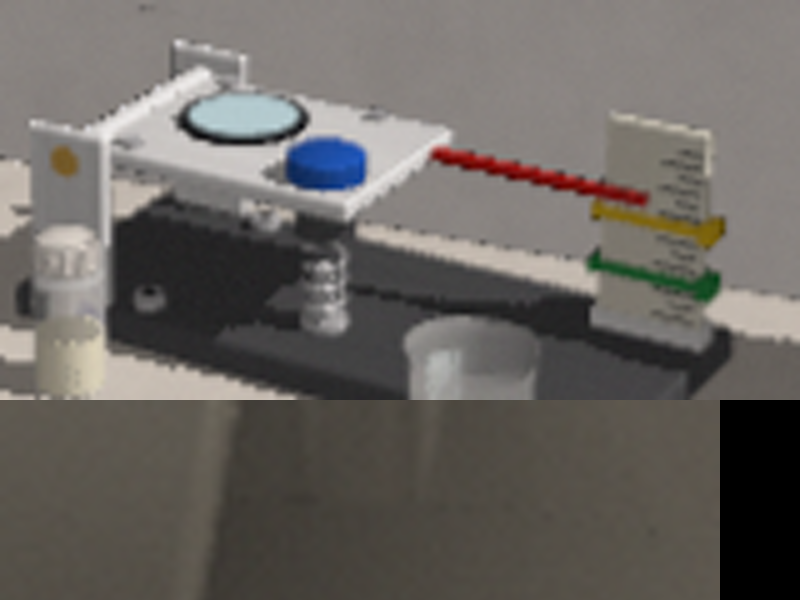

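The arm leaves the scene view clear. The tip and both clips stay visible, with the pointer about 10 mm above yellow and 32 mm above green. I expect contact at TCP z of about 0.111.

```bash
python3 -m jog '[{"dp":[1,1,-60],"twist":[0,0,0]},{"dp":[1,2,-60],"twist":[0,0,0]},{"dp":[0,0,-60],"twist":[0,0,0]},{"dp":[0,0,-60],"twist":[0,0,0]},{"dp":[0,0,-30],"twist":[0,0,0]}]'
python3 -m jog '[{"dp":[0,0,-8],"twist":[0,0,0]},{"dp":[0,0,-4],"twist":[0,0,0]},{"dp":[0,0,-4],"twist":[0,0,0]},{"dp":[0,0,-4],"twist":[0,0,0]},{"dp":[0,0,0],"twist":[0,0,0]}]'
python3 - <<'E'
from h import *
for _ in range(2):
    s=grab('scene');st=get_state();print(st['tool_pos'],st['ft_force'])
cv2.imwrite('pics/c3.png',cv2.resize(s['img'][200:300,290:450],None,fx=5,fy=5,interpolation=cv2.INTER_CUBIC))
E
```

```text
clock: 2.9
tool_pos: [0.444, -0.1244, 0.1331]
tool_rot: [-0.705, 0.049, -0.046, 0.706]
ft_force: [-0.4, 0.2, -0.2]
opening: -0.0002
clock: 3.52
tool_pos: [0.4465, -0.1235, 0.1166]
tool_rot: [0.706, -0.046, 0.047, -0.705]
ft_force: [-1.7, 0.2, 0.2]
opening: -0.0
[ 0.44663342 -0.12348358  0.11668082] [-0.39061944 -0.3383175  -0.14165791]
[ 0.44661915 -0.12349678  0.11665461] [-0.78401393 -0.67459617  0.5250957 ]
```

View pics/c3.png

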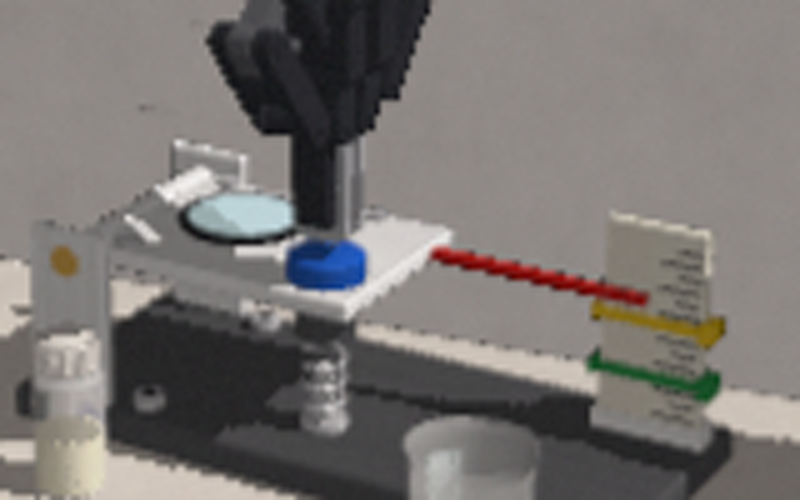

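The fingertips sit centred just above the pad, with no contact yet. I'll step down finely and track the pointer.

```bash
cat > m.py <<'E'
from h import *
ss=[grab('scene') for _ in range(3)];st=get_state()
img=np.mean([s['img'] for s in ss],0).astype(np.float32)
def row(box,f):  # weighted centre row of a colour excess
    x0,y0,x1,y1=box;p=img[y0:y1,x0:x1];w=np.clip(f(p[...,0],p[...,1],p[...,2])-15,0,None)
    return round(float((w.sum(1)*np.arange(y0,y1)).sum()/max(w.sum(),1)),2),int(w.sum())
red=row((408,245,418,290),lambda b,g,r:r-1.0*g-20-2*np.clip(g-b-15,0,None))
print('red',red,'z',st['tool_pos'][2].round(4),'F',np.round(st['ft_force'],1),'t',st['clock'])
E
python3 m.py
python3 -m jog '[{"dp":[0,0,-1],"twist":[0,0,0]},{"dp":[0,0,-1],"twist":[0,0,0]},{"dp":[0,0,-1],"twist":[0,0,0]},{"dp":[0,0,-1],"twist":[0,0,0]},{"dp":[0,0,0],"twist":[0,0,0]}]'; python3 m.py
python3 -m jog '[{"dp":[0,0,-1],"twist":[0,0,0]},{"dp":[0,0,-1],"twist":[0,0,0]},{"dp":[0,0,-1],"twist":[0,0,0]},{"dp":[0,0,0],"twist":[0,0,0]},{"dp":[0,0,0],"twist":[0,0,0]}]'; python3 m.py
```

```text
red (258.11, 1544) z 0.1166 F [-0.2 -0.1 -0.4] t 3.775
clock: 4.4
tool_pos: [0.4463, -0.1234, 0.1122]
tool_rot: [-0.706, 0.047, -0.047, 0.706]
ft_force: [-0.2, 0.0, 0.3]
opening: 0.0001
red (258.12, 1540) z 0.1124 F [-0.2  0.5  0.7] t 4.55
clock: 5.18
tool_pos: [0.4465, -0.1237, 0.1095]
tool_rot: [0.706, -0.047, 0.047, -0.705]
ft_force: [-0.1, -0.5, 2.8]
opening: -0.0001
red (259.55, 1570) z 0.1094 F [ 0.1 -1.5  2.4] t 5.325
```

```bash

python3 -m jog '[{"dp":[0,0,-1],"twist":[0,0,0]},{"dp":[0,0,-1],"twist":[0,0,0]},{"dp":[0,0,-1],"twist":[0,0,0]},{"dp":[0,0,-0.8],"twist":[0,0,0]},{"dp":[0,0,0],"twist":[0,0,0]}]'; python3 m.py; python3 - <<'E'
from h import *
s=grab('scene');cv2.imwrite('pics/c4.png',cv2.resize(s['img'][245:290,385:445],None,fx=12,fy=12,interpolation=cv2.INTER_CUBIC))
E
```

```text
clock: 5.95
tool_pos: [0.4465, -0.1237, 0.1056]
tool_rot: [0.706, -0.047, 0.047, -0.705]
ft_force: [-1.5, -2.9, 4.3]
opening: 0.0002
red (263.93, 1265) z 0.1056 F [-1.  -3.2  4.1] t 6.1
```

View pics/c4.png

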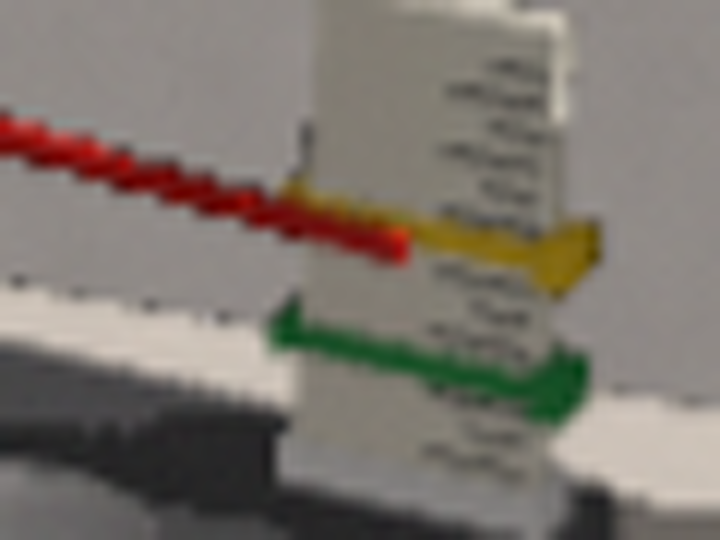

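The pointer tip is at crop (400,247) and the yellow line there is at about row 225–229. Allowing for the tip standing in front of the scale, it is within about 1 mm of the mark. I hold here, then release.

```bash
Z='{"dp":[0,0,0],"twist":[0,0,0]}'
python3 -m jog '[{"dp":[0,0,0],"twist":[0,0,0]},{"dp":[0,0,0],"twist":[0,0,0]},{"dp":[0,0,0],"twist":[0,0,0]},{"dp":[0,0,0],"twist":[0,0,0]},{"dp":[0,0,0],"twist":[0,0,0]}]'; python3 m.py
python3 -m jog '[{"dp":[0,0,0.4],"twist":[0,0,0]},{"dp":[0,0,0],"twist":[0,0,0]},{"dp":[0,0,0],"twist":[0,0,0]},{"dp":[0,0,0],"twist":[0,0,0]},{"dp":[0,0,0],"twist":[0,0,0]}]'; python3 m.py
python3 -m jog '[{"dp":[0,0,2],"twist":[0,0,0]},{"dp":[0,0,3],"twist":[0,0,0]},{"dp":[0,0,4],"twist":[0,0,0]},{"dp":[0,0,4],"twist":[0,0,0]},{"dp":[0,0,0],"twist":[0,0,0]}]'; 
python3 -m jog '[{"dp":[0,0,0],"twist":[0,0,0]},{"dp":[0,0,0],"twist":[0,0,0]},{"dp":[0,0,0],"twist":[0,0,0]},{"dp":[0,0,0],"twist":[0,0,0]},{"dp":[0,0,0],"twist":[0,0,0]}]'; python3 m.py
```

```text
clock: 6.78
tool_pos: [0.4466, -0.1235, 0.1056]
tool_rot: [0.706, -0.046, 0.047, -0.706]
ft_force: [-0.3, -3.5, 3.6]
opening: 0.0002
red (263.94, 1270) z 0.1056 F [-0.5 -4.   4.6] t 6.925
clock: 7.55
tool_pos: [0.4465, -0.1233, 0.106]
tool_rot: [-0.706, 0.046, -0.047, 0.706]
ft_force: [0.3, -2.5, 4.1]
opening: 0.0003
red (263.56, 1184) z 0.106 F [ 0.6 -2.7  3.8] t 7.7
clock: 8.32
tool_pos: [0.4462, -0.1232, 0.119]
tool_rot: [-0.706, 0.047, -0.047, 0.706]
ft_force: [-0.5, -0.1, 0.9]
opening: -0.0001
clock: 8.95
tool_pos: [0.4464, -0.1234, 0.1189]
tool_rot: [-0.706, 0.047, -0.047, 0.706]
ft_force: [-0.2, -0.7, 0.0]
opening: -0.0
red (258.11, 1545) z 0.1189 F [-0.2  0.2  0.1] t 9.1
```

The plate is fully back: the pointer row is 258.11, the same as at rest. Second press follows, stopping a little short first.

```bash

python3 -m jog '[{"dp":[0,0,-4],"twist":[0,0,0]},{"dp":[0,0,-4],"twist":[0,0,0]},{"dp":[0,0,-4],"twist":[0,0,0]},{"dp":[0,0,-3],"twist":[0,0,0]},{"dp":[0,0,-2],"twist":[0,0,0]}]'
python3 -m jog '[{"dp":[0,0,-2],"twist":[0,0,0]},{"dp":[0,0,-2],"twist":[0,0,0]},{"dp":[0,0,-1],"twist":[0,0,0]},{"dp":[0,0,0],"twist":[0,0,0]},{"dp":[0,0,0],"twist":[0,0,0]}]'; python3 m.py; python3 - <<'E'
from h import *
s=grab('scene');cv2.imwrite('pics/c5.png',cv2.resize(s['img'][245:290,385:445],None,fx=12,fy=12,interpolation=cv2.INTER_CUBIC))
E
```

```text
clock: 9.72
tool_pos: [0.4463, -0.1244, 0.102]
tool_rot: [0.706, -0.047, 0.047, -0.705]
ft_force: [-2.8, -3.8, 5.0]
opening: -0.0
clock: 10.35
tool_pos: [0.4463, -0.1246, 0.0972]
tool_rot: [0.706, -0.047, 0.047, -0.705]
ft_force: [-2.7, -4.8, 7.1]
opening: 0.0001
red (272.43, 1215) z 0.0972 F [-1.9 -4.4  4.7] t 10.5
```

View pics/c5.png

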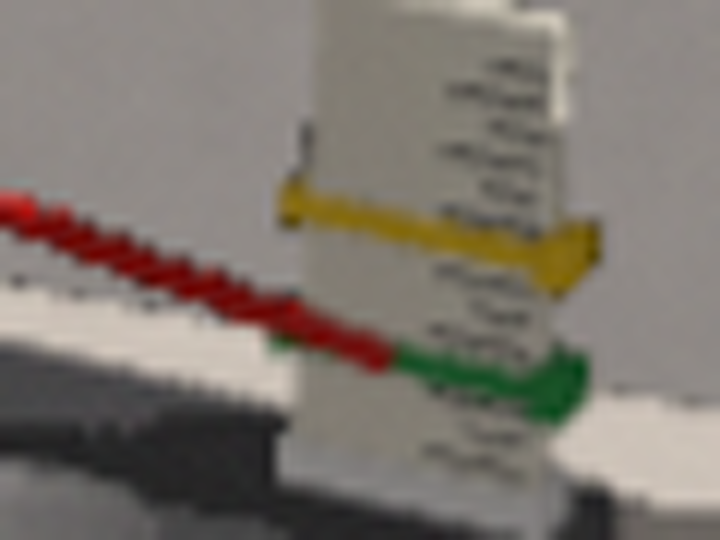

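The tip at crop (382,355) looks level with the green line. Allowing for parallax it is about 2–3 mm above the mark, so I lower another 1.3 mm.

```bash

python3 -m jog '[{"dp":[0,0,-0.7],"twist":[0,0,0]},{"dp":[0,0,-0.6],"twist":[0,0,0]},{"dp":[0,0,0],"twist":[0,0,0]},{"dp":[0,0,0],"twist":[0,0,0]},{"dp":[0,0,0],"twist":[0,0,0]}]'; python3 m.py
python3 - <<'E'
from h import *
s=grab('scene');cv2.imwrite('pics/c6.png',cv2.resize(s['img'][245:290,385:445],None,fx=12,fy=12,interpolation=cv2.INTER_CUBIC))
O=np.array([.471,-.1196,0]);yaw=-.129;c,sn=np.cos(yaw),np.sin(yaw);Rm=np.array([[c,-sn,0],[sn,c,0],[0,0,1]])
# expected tip pixel (corrected by rest offset) vs pointer height
for dz in(0,.0105,.03,.032,.034):
    th=np.arcsin(dz/.2);p=O+Rm@np.array([.024,.09-.2*np.cos(th),.07-dz]);print(dz,np.round(np.array(proj(s,p))+[1.2,-1.4],2))
E
```

```text
clock: 11.18
tool_pos: [0.4463, -0.1246, 0.0959]
tool_rot: [0.706, -0.047, 0.047, -0.705]
ft_force: [-2.6, -3.9, 7.1]
opening: 0.0001
red (273.93, 1122) z 0.0959 F [-1.7 -4.6  5.4] t 11.325
0 [419.21 259.63]
0.0105 [418.77 264.97]
0.03 [417.21 274.61]
0.032 [417.   275.58]
0.034 [416.77 276.54]
```

View pics/c6.png

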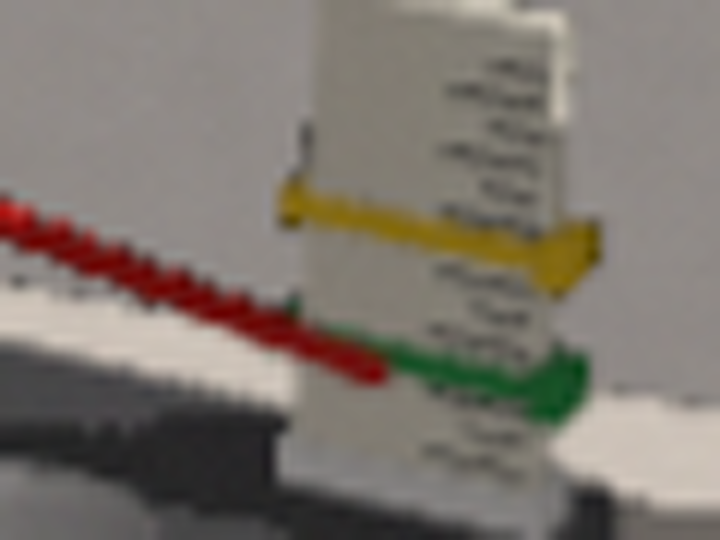

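The tip at crop (382,371) is about 1.4 px below the green line. That is the parallax expected at the mark, as it was at yellow. I hold, release and move clear.

```bash

python3 -m jog '[{"dp":[0,0,0],"twist":[0,0,0]},{"dp":[0,0,0],"twist":[0,0,0]},{"dp":[0,0,0],"twist":[0,0,0]},{"dp":[0,0,0],"twist":[0,0,0]},{"dp":[0,0,0],"twist":[0,0,0]}]'; python3 m.py
python3 -m jog '[{"dp":[0,0,0.3],"twist":[0,0,0]},{"dp":[0,0,0],"twist":[0,0,0]},{"dp":[0,0,0],"twist":[0,0,0]},{"dp":[0,0,0],"twist":[0,0,0]},{"dp":[0,0,0],"twist":[0,0,0]}]'; python3 m.py
python3 -m jog '[{"dp":[0,0,4],"twist":[0,0,0]},{"dp":[0,0,5],"twist":[0,0,0]},{"dp":[0,0,6],"twist":[0,0,0]},{"dp":[0,0,6],"twist":[0,0,0]},{"dp":[0,0,6],"twist":[0,0,0]}]'
python3 -m jog '[{"dp":[0,0,40],"twist":[0,0,0]},{"dp":[0,0,50],"twist":[0,0,0]},{"dp":[0,0,50],"twist":[0,0,0]},{"dp":[0,0,0],"twist":[0,0,0]},{"dp":[0,0,0],"twist":[0,0,0]}]'; python3 m.py
python3 - <<'E'
from h import *
s=grab('scene');cv2.imwrite('pics/c7.png',cv2.resize(s['img'][220:340,285:445],None,fx=5,fy=5,interpolation=cv2.INTER_CUBIC))
E
```

```text
clock: 12.0
tool_pos: [0.4463, -0.1246, 0.0959]
tool_rot: [0.706, -0.047, 0.047, -0.705]
ft_force: [-2.6, -4.7, 5.7]
opening: 0.0001
red (273.92, 1119) z 0.0959 F [-2.3 -4.8  5.8] t 12.15
clock: 12.78
tool_pos: [0.4463, -0.1246, 0.0962]
tool_rot: [0.706, -0.047, 0.047, -0.705]
ft_force: [-2.8, -5.3, 5.5]
opening: -0.0002
red (273.55, 1090) z 0.0962 F [-1.  -4.7  6.1] t 12.925
clock: 13.55
tool_pos: [0.4463, -0.1225, 0.123]
tool_rot: [-0.705, 0.046, -0.046, 0.706]
ft_force: [-0.9, -1.1, -0.0]
opening: 0.0002
clock: 14.18
tool_pos: [0.446, -0.123, 0.2625]
tool_rot: [-0.705, 0.047, -0.046, 0.706]
ft_force: [-1.1, -1.8, -0.8]
opening: 0.0001
red (258.12, 1504) z 0.2615 F [ 0.4 -0.2  0.2] t 14.325
```

View pics/c7.png

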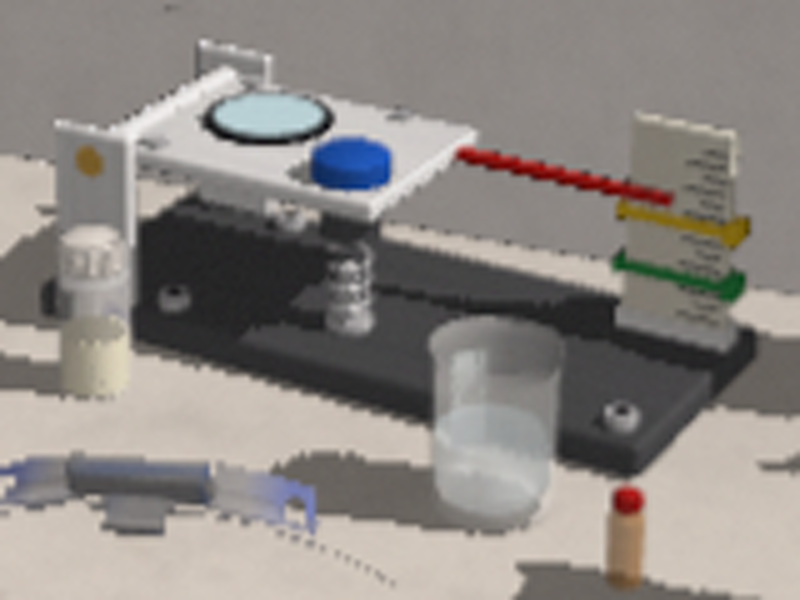

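The last picture matches the first: the plate is level, the pointer is at its rest row, and the clips, vials and beaker have not moved.

```bash
python3 -c "from station import hand_in;print(hand_in())"
```

```text
the job is handed in; nothing more can be done
None
```

I pressed the pad with shut fingertips twice, first to the yellow mark and then to the green one. I held each for over a second, let the plate spring fully back both times, and moved clear. The job was handed in at about 14 s of the 48 s allowed.

| Press | Pad force (approx.) | Pointer drop (estimated) | Estimated error at the mark |
|---|---|---|---|
| Yellow | 4 N | 11 mm | within about 1 mm |
| Green | 6 N | 31–32 mm | within about 1–2 mm |

- **Spring back:** the pointer returned to its rest row after each press (258.11, then 258.12, against 258.11 at the start).
- **Surroundings:** in the last picture the clips, both vials and the beaker look unmoved, and the arm is clear at 0.26 m with no contact force.
- **Disagreements:** the scene camera put the pointer's rest height about 3 mm too high, so I corrected for that. Parallax also showed the pointer about 1.5 px below each line when I judged it level. The mark positions rest on these two corrections, and `hand_in` gave no verdict to confirm them.

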